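# Flag the empty parts bin

### The job

One of the three blue parts bins has run empty. Lift the two-colour signal plate up and off its hook without forcing it, turn it round and lower it, not drop it, fully home into the slot on the front of the empty bin, so that its yellow face shows to the aisle (the side away from the bin) instead of the blue one. Let go and leave everything else where it is.

Things in the scene. Friction and masses are not known exactly. Their poses are not given: they have to be found in the camera images.
- plate: Loose rigid two-colour plastic plate, 80 wide (its y), 160 tall (its z), 8 thick (its x), about 140 g. Its -x face is yellow, its +x face blue. Origin: centre of the bottom edge. A hole 26 wide (y) and 38 tall, centred in y, spans z = 67 to 105; above it is 55 of solid plate to grip. At the start it hangs upright by this hole on the hook, blue face to the hook's tip side (the aisle).
- plate_hole (a point): Middle of the upper edge of the plate's hole, (0, 0, 105) in the plate's frame; axes as the plate.
- stand: Fixed grey hook stand. Origin: centre of its 130 x 120 base's underside. An upright 14 x 30, 165 tall, at x = -47 carries a round steel bar (8 thick) that runs level along the stand's +x (roughly away from the robot) at z = 160 (axis) to x = 26, then turns up; the tip's end is at x = 36, its top 176 high, 12 above the bar's top.
- hook (a point): Point on top of the bar where the plate hangs, (0, 0, 164) in the stand's frame; x points along the bar to its tip.
- bin_empty: Fixed blue open-topped parts bin with nothing in it, 140 (x) x 120 (y) x 75 high, walls 4. Origin: centre of its underside. Its +x side faces the aisle (roughly away from the robot) and carries an aluminium slot for the plate, along the bin's y, centred at x = 90. Slot: 13 wide (x), 96 long (y), closed ends, floor at z = 12, straight walls up to z = 48, then 45 degree lead-in lips to z = 58.
- slot (a point): Centre of the empty bin's slot floor, z = 12; x points to the aisle, y along the slot.
- slot_front (a point): Point 100 in front (aisle side, bin +x) of slot, same height; for telling which way the plate faces.
- bin_full_a: Fixed, identical bin (same size, frame and slot) but full of brass tubes; its slot stays empty.
- bin_full_b: Fixed, identical bin (same size, frame and slot) but full of dark steel rollers; its slot stays empty.
- carton: Loose bystander: a cardboard carton, 110 x 80 x 60. Origin: centre of its underside.
- label_roll: Loose bystander: a roll-shaped paper ring 90 across, 50 high. Origin: centre of its underside.
- jar: Loose bystander: a clear jar with a blue cap, 60 across, 85 high. Origin: centre of its underside.
- pen_cup: Loose bystander: an empty grey cup, 72 across, 90 high. Origin: centre of its underside.
- wrench: Loose bystander: a steel wrench about 180 long lying flat. Origin: centre of its underside, about mid-length.
- scanner: Loose bystander: a grey hand scanner with a black grip, 175 long, 45 high. Origin: centre of its underside, about mid-length.

How it is judged (in metres and radians):
On the way:
1. the plate is lifted off the hook and held clear of it (hole more than 60 mm from the hook, plate in the fingers) (distance between plate_hole and hook above 0.06 m and contact force between the fingers and plate above 0.5 N), for 0.1 s.
At the end, for the whole second after the job is handed in: The plate stands released and at rest in the empty bin's slot, bottom edge within 6 mm of the slot floor, 8 mm across and 14 mm along the slot of its centre, less than 0.22 rad from upright, yellow face to the aisle (slot_front on the plate's -x side) (z of plate in the frame of slot between -0.005 and 0.006 m and x of plate in the frame of slot between -0.008 and 0.008 m and y of plate in the frame of slot between -0.014 and 0.014 m and angle between plate's own z axis and vertical below 0.22 rad and x of slot_front in the frame of plate below -0.05 m and linear speed of plate below 0.02 m/s); the robot touches nothing.
It fails at once if the hook or bar is loaded by the plate with more than 25 N (forced) (contact force between plate and stand above 25 N).
It fails at once if the plate is dropped (moves faster than 0.45 m/s with no finger on it) (contact force between the fingers and plate below 0.05 N and linear speed of plate above 0.45 m/s).
It fails at once if a bystander is displaced by more than 20 mm (distance of any of carton, label_roll, jar, pen_cup, wrench, scanner from where it was at the start of the episode above 0.02 m).
It also fails if it takes over 48 s, if anything falls off the work surface, if the arm or the gripper's body presses on something with over 40 N, if the wrist force passes 120 N, or if a joint passes its speed limit or range.

### The arm

A 6-joint arm with a two-finger parallel gripper is mounted at the origin on the work surface. World frame = base frame: x ahead of the robot, y to its left, z up, the work surface at z = 0. Lengths are in mm, angles in rad, forces in N, time in s.
With the tool pointing down it reaches from about 275 to 750 mm from the base axis. Payload 10.2 kg.
Tool frame: the origin (TCP) lies between the finger pads; the fingertips stand 25 mm ahead of it and the grasp point (between the pads) lies 6 mm ahead of it; z points along the fingers, y is the line along which they close (so a half turn about z gives the same grasp; the last joint's range is limited). The gripper opens to 85 mm and grips with 20 to 120 N. Pads are 22 mm wide; open, the fingers measure 114 mm over their backs; the gripper's body (76 mm by 85 mm) begins 54 mm behind the grasp point. The pads swing forward as they close: fully open they stand 13 mm farther back than shut.
Start: joints at [1.005, 0.313, 1.498, -0, 1.331, -0.223], TCP at [176.479, 494.456, 256.294] pointing down, gripper open.
Joint ranges: [-2.94, 2.94], [-0.97, 2.17], [0.19, 2.56], [-1.23, 4.37], [0.02, 3.11], [-2.88, 2.88]. Speed limits (rad/s): [2.39, 2.39, 3.01, 3.14, 3.14, 3.14].

### API

Orientations are given as a unit quaternion [w, x, y, z].
In Python, from rig import ctrl, eyes, finish_job gives the robot as it stands.
- The arm moves only by the tool step_arm, never from a script. Its argument "increments" is a list of rows, each an object of numbers: "dx", "dy", "dz": the shift along the tool's x, y, z in units of 25 mm (1.0 is 25 mm); "wx", "wy", "wz": the turn, a rotation vector about the tool's x, y, z in units of 6 degrees (1.0 is 6 degrees). A call has 1 to 5 rows; each row shifts and turns the commanded pose from where the row before left it, along the tool's axes as they then stand; what a row does not reach is not made up. A row lasts 1/10 s, in which the tool goes at most 50 mm and 8.59 degrees, less where a joint would pass 70% of its speed; a pose out of reach is approached as far as the arm can. A call is refused whole if a number of a shift passes 1 or a number of a turn 1, either way. A call with a gripper value outside its range is refused whole. "fingers" is the finger opening in mm, from 0 to 85.4, set as the call begins (left out, the last holds). The fingers move at their own pace and stop on an object; "squeeze" is the grip in N (left out, the last holds). Time passes only in rows, so rows that do not move let the fingers close. It gives the time, the measured TCP pose, the force, the opening and the grip force at its end, in the units of the state.
- ctrl.sense(): the state, without advancing time (a new reading comes with each control period).
- eyes.capture(name): name is "scene" or "top" or "wrist"; returns a dict with "frame" (384x512x3 uint8, blue, green, red), "fx", "fy", "cx", "cy" (pixels), "R" (3x3) and "t" (3): a world point X has camera coordinates R X + t; the wrist camera has in their place "tool_from_camera" (4x4, takes a point from camera to tool coordinates, whose origin is the TCP and whose axes are the flange's). Camera axes: x right, y down, z forward; pixel columns grow to the right and rows downward; lengths in mm; the calibration is good to about 2 mm. The wrist camera is an equidistant fisheye: a pixel r from the principal point sees the ray r / f radians off the axis. A picture is of the moment at which its call begins: read the wrist's pose just before it. There is no depth.
- finish_job(): hands the job in; it is judged then, once.
Trained networks look in the newest picture that a camera, given by its name, has taken for a name from the list of things; names that differ only in an ending like _2 or _b are one class to them, and where a whole thing is asked for, a point or a joint stands for the part that bears it (a point fixed in the world has none). Each returns a list of dicts, best first, with "p" (0 to 1); they miss things now and then, are a little off and sometimes report something else, mostly with a low value. They report only what shows in the picture. A call takes as long as a camera call.
- eyes.cut_out(camera, label): "mask" (384x512 bool, what is visible of it).
- eyes.landmark_of(camera, label): "point" ([x, y, z] in mm, in the coordinates of the camera as it stood for that picture, good to about 4 mm: a listed point, or the origin of a listed thing).
The state is a dict: "time_s": time; "joints": joint angles; "dq": joint speeds; "tau": joint torques, N m; "eef_pos": TCP position; "ee_rot": TCP orientation; "force": force on the tool from outside, world axes, zero at the start; "wrist_torque": the same for the moment, N m; "grip_width": opening from 0.0 (shut) to 1.0 (fully open); "grip_force": force on a finger pad.
Only numpy, scipy, OpenCV 4.12 (cv2) and the standard library are available. Lean on these libraries where they do the work, as an engineer would, in place of code of your own. Each camera call takes 0.05 s, during which the arm holds its last target. There are 200 camera calls.

## Working session

There is one attempt and no reset: what is moved stays moved. The work goes in short steps, Python scripts to look and compute and a tool call to move; the robot and the scene stay as the last step left them, time stands still between calls to the robot, and variables do not carry over. Pictures are saved under pics/ and viewed, at most 10 in all, crops included, and the job is handed in when it is done.

Besides the shell and the picture viewer there is one more tool, called after "Call:" as name([rows], argument=value, ...), one row to a line, values as JSON. step_arm: Moves the arm, as the interface text tells. Its arguments: {"type":"object","properties":{"increments":{"type":"array"},"fingers":{"type":"number"},"squeeze":{"type":"number"}},"required":["increments"]}

```bash
ls; mkdir -p pics; cat > h.py <<'E'
import numpy as np, cv2
from rig import ctrl, eyes, finish_job
from scipy.spatial.transform import Rotation as Ro
def T():
    s=ctrl.sense(); q=s["ee_rot"]; return np.array(s["eef_pos"]),Ro.from_quat([q[1],q[2],q[3],q[0]]).as_matrix()
def world(c,p,tool=None):
    p=np.array(p,float)
    if "tool_from_camera" in c:
        M=np.array(c["tool_from_camera"]); q=M[:3,:3]@p+M[:3,3]; return tool[1]@q+tool[0]
    return np.array(c["R"]).T@(p-np.array(c["t"]))
E
python3 - <<'E'
from h import *
s=ctrl.sense(); print({k:np.round(v,3).tolist() for k,v in s.items()})
ims=[]
for cam in ["scene","top","wrist"]:
    t=T(); c=eyes.capture(cam); ims.append(c["frame"]); cv2.imwrite(f"pics/{cam}0.png",c["frame"])
    for l in ["plate","plate_hole","stand","hook","bin_empty","slot","slot_front","bin_full_a"]:
        try:
            for d in eyes.landmark_of(cam,l)[:3]: print(cam,l,round(d["p"],2),np.round(world(c,d["point"],t),1))
        except Exception as e: print(cam,l,e)
print(np.round(T()[1],3))
cv2.imwrite("pics/a.png",cv2.resize(np.vstack([np.hstack(ims[:2]),np.hstack([ims[2],ims[2]*0])]),(800,600)))
E
```

```text
pics
{'time_s': 0.0, 'joints': [1.005, 0.313, 1.498, 0.0, 1.331, -0.223], 'dq': [-0.001, 0.001, -0.0, -0.002, 0.001, 0.001], 'tau': [0.0, -41.226, -25.975, -0.0, 0.004, -0.0], 'eef_pos': [176.336, 494.258, 255.717], 'ee_rot': [-0.0, 0.171, 0.985, -0.001], 'force': [-0.256, -0.163, -0.113], 'wrist_torque': [-0.009, 0.035, -0.005], 'grip_force': 0.0, 'grip_width': 1.001}
scene plate 0.77 [492.7 299.   61.3]
scene plate_hole 0.78 [490.2 303.9 160.9]
scene stand 0.69 [494.2 300.3  -0.7]
scene hook 0.68 [490.8 300.1 165.7]
scene bin_empty 0.74 [ 497.4 -309.7   -3.3]
scene bin_empty 0.18 [730.2 133.4  -1.8]
scene slot 0.71 [ 581.9 -294.9   16.2]
scene slot 0.27 [ 5.173e+02 -1.420e+02 -1.000e-01]
scene slot_front 0.67 [496.  298.1 165.3]
scene slot_front 0.28 [489.6 303.5 162.2]
scene bin_full_a 0.85 [ 517.8 -142.3   -3.6]
scene bin_full_a 0.76 [482.1  16.8   3.8]
scene bin_full_a 0.72 [ 497.  -309.6    1.4]
top plate 0.59 [493.2 309.2  58. ]
top plate 0.47 [728.9 131.5  -1.1]
top plate_hole 0.79 [493.  306.3 162.1]
top stand 0.88 [497.3 306.1   1. ]
top hook 0.88 [494.1 299.9 166.5]
top hook 0.63 [ 3.23e+02 -2.70e+02 -3.00e-01]
top bin_empty 0.88 [ 4.940e+02 -3.037e+02  4.000e-01]
top bin_empty 0.33 [494.4 302.5 166.4]
top slot 0.95 [ 584.2 -294.    15.4]
top bin_full_a 0.98 [ 516.6 -143.1   -3.5]
top bin_full_a 0.71 [478.4  19.7  -2.6]
wrist hook 0.69 [330.7 298.9   1.5]
wrist bin_full_a 0.75 [ 4.771e+02  2.140e+01 -4.000e-01]
[[-0.942  0.336 -0.   ]
 [ 0.336  0.942 -0.   ]
 [ 0.    -0.    -1.   ]]
```

View pics/a.png

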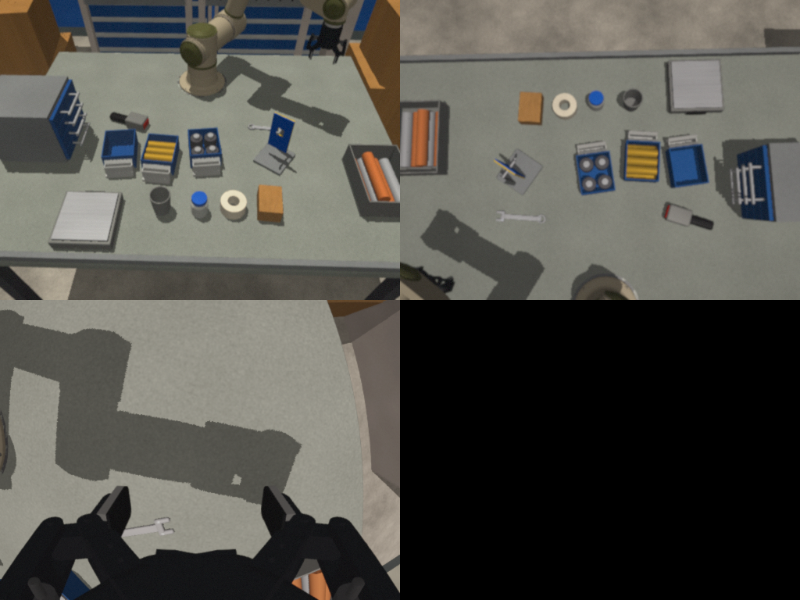

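```bash
python3 - <<'E'
from h import *
ims=[]
out=[]
for cam in ["scene","top"]:
    c=eyes.capture(cam); R=np.array(c["R"]);t=np.array(c["t"])
    if cam=="top":
        print(c["fx"],R.round(3).tolist(),t.round(0))
    for X in [(494,303,150),(530,-300,40)]:
        p=R@np.array(X)+t; u=c["fx"]*p[0]/p[2]+c["cx"]; v=c["fy"]*p[1]/p[2]+c["cy"]
        u0=int(u)-40;v0=int(v)-30
        u0=max(u0,0)
        print(cam,u0,v0); out.append(cv2.resize(c["frame"][v0:v0+60,u0:u0+80],(400,300),interpolation=cv2.INTER_CUBIC))
cv2.imwrite("pics/b.png",np.vstack([np.hstack(out[:2]),np.hstack(out[2:])]))
E
```

```text
scene 319 137
scene 114 168
464.14819839921773 [[-0.026, -1.0, 0.007], [-0.99, 0.025, -0.137], [0.137, -0.01, -0.991]] [  26.  546. 1279.]
top 101 184
top 323 170
```

View pics/b.png

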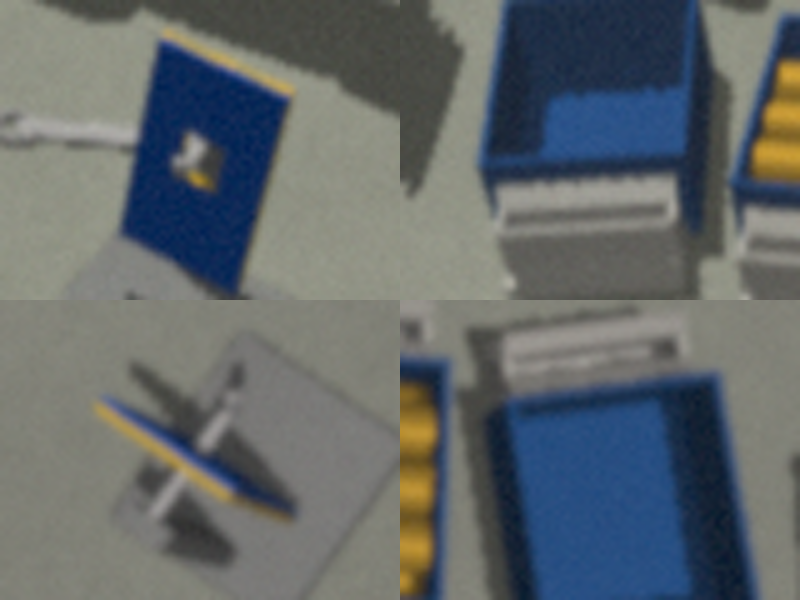

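```bash
cat >> h.py <<'E'
def plan(pos,yaw,n=None,turn=0):
    "rows from the present pose to pos, tool down, tool y at yaw (deg); turn=+-1 forces the sense"
    p,R=T(); pos=np.array(pos,float); a=np.radians(yaw)
    y=np.array([np.cos(a),np.sin(a),0]); z=np.array([0,0,-1.]); G=np.stack([np.cross(y,z),y,z],1)
    w=Ro.from_matrix(R.T@G).as_rotvec(degrees=True)
    m=max(np.linalg.norm(pos-p)/24.9,np.linalg.norm(w)/5.95); n=n or int(np.ceil(m))
    d=Ro.from_rotvec(w/n,degrees=True).as_matrix(); dp=(pos-p)/n
    print("from",p.round(1),"yaw",np.degrees(np.arctan2(R[1,1],R[0,1])).round(2),"rows",n,"w",(w/n/6).round(2))
    wr=(w/n/6).round(2)
    for i in range(n):
        s=(R.T@((pos-p)/(n-i))/25).round(2); p=p+R@s*25
        print(i,dict(dx=s[0].item(),dy=s[1].item(),dz=s[2].item()))
        R=R@Ro.from_rotvec(wr*6,degrees=True).as_matrix()
E
python3 -c "
from h import *
plan((494,303,320),145)"
```

```text
from [176.5 494.4 256.3] yaw 70.36 rows 16 w [-0.    0.   -0.78]
0 {'dx': -0.91, 'dy': -0.18, 'dz': -0.16}
1 {'dx': -0.89, 'dy': -0.26, 'dz': -0.16}
2 {'dx': -0.87, 'dy': -0.33, 'dz': -0.16}
3 {'dx': -0.84, 'dy': -0.4, 'dz': -0.16}
4 {'dx': -0.8, 'dy': -0.47, 'dz': -0.16}
5 {'dx': -0.76, 'dy': -0.53, 'dz': -0.16}
6 {'dx': -0.71, 'dy': -0.59, 'dz': -0.16}
7 {'dx': -0.66, 'dy': -0.65, 'dz': -0.16}
8 {'dx': -0.61, 'dy': -0.7, 'dz': -0.16}
9 {'dx': -0.55, 'dy': -0.74, 'dz': -0.16}
10 {'dx': -0.49, 'dy': -0.79, 'dz': -0.16}
11 {'dx': -0.42, 'dy': -0.82, 'dz': -0.16}
12 {'dx': -0.36, 'dy': -0.86, 'dz': -0.16}
13 {'dx': -0.28, 'dy': -0.88, 'dz': -0.16}
14 {'dx': -0.21, 'dy': -0.9, 'dz': -0.15}
15 {'dx': -0.14, 'dy': -0.92, 'dz': -0.16}
```

Call:
step_arm([
  {"dx": -0.91,"dy": -0.18,"dz": -0.5,"wz": -0.78},
  {"dx": -0.89,"dy": -0.26,"dz": -0.5,"wz": -0.78},
  {"dx": -0.87,"dy": -0.33,"dz": -0.5,"wz": -0.78},
  {"dx": -0.84,"dy": -0.4,"dz": -0.5,"wz": -0.78},
  {"dx": -0.8,"dy": -0.47,"dz": -0.5,"wz": -0.78},
])

```text
invalid input at $.increments[0]: expected keys dx, dy, dz, wx, wy, wz
```

Call:
step_arm([
  {"dx": -0.76,"dy": -0.53,"wz": -0.78},
  {"dx": -0.71,"dy": -0.59,"wz": -0.78},
  {"dx": -0.66,"dy": -0.65,"wz": -0.78},
  {"dx": -0.61,"dy": -0.7,"wz": -0.78},
  {"dx": -0.55,"dy": -0.74,"wz": -0.78},
])

```text
invalid input at $.increments[0]: expected keys dx, dy, dz, wx, wy, wz
```

```bash
python3 - <<'E'
from h import *
t=T(); c=eyes.capture("wrist"); cv2.imwrite("pics/w1.png",cv2.resize(c["frame"],(800,600)))
print(np.round(c["tool_from_camera"],2).tolist(),c["fx"],c["cx"],c["cy"])
for l in ["plate","plate_hole","stand","hook"]:
    for d in eyes.landmark_of("wrist",l)[:2]: print(l,round(d["p"],2),np.round(world(c,d["point"],t),1))
plan((494,303,320),145)
E
```

```text
[[0.0, -0.96, -0.28, 70.34], [1.0, 0.0, 0.0, 0.48], [-0.0, -0.28, 0.96, -117.35], [0.0, 0.0, 0.0, 1.0]] 297.3186396354542 250.6129271735517 191.24482788330812
from [176.5 494.5 256.3] yaw 70.36 rows 16 w [ 0.    0.   -0.78]
0 {'dx': -0.91, 'dy': -0.18, 'dz': -0.16}
1 {'dx': -0.89, 'dy': -0.26, 'dz': -0.16}
2 {'dx': -0.87, 'dy': -0.33, 'dz': -0.16}
3 {'dx': -0.84, 'dy': -0.4, 'dz': -0.16}
4 {'dx': -0.8, 'dy': -0.47, 'dz': -0.16}
5 {'dx': -0.76, 'dy': -0.53, 'dz': -0.16}
6 {'dx': -0.71, 'dy': -0.59, 'dz': -0.16}
7 {'dx': -0.66, 'dy': -0.65, 'dz': -0.16}
8 {'dx': -0.61, 'dy': -0.7, 'dz': -0.16}
9 {'dx': -0.55, 'dy': -0.74, 'dz': -0.16}
10 {'dx': -0.49, 'dy': -0.79, 'dz': -0.16}
11 {'dx': -0.42, 'dy': -0.82, 'dz': -0.16}
12 {'dx': -0.36, 'dy': -0.86, 'dz': -0.16}
13 {'dx': -0.28, 'dy': -0.88, 'dz': -0.16}
14 {'dx': -0.21, 'dy': -0.9, 'dz': -0.15}
15 {'dx': -0.14, 'dy': -0.92, 'dz': -0.16}
```

View pics/w1.png

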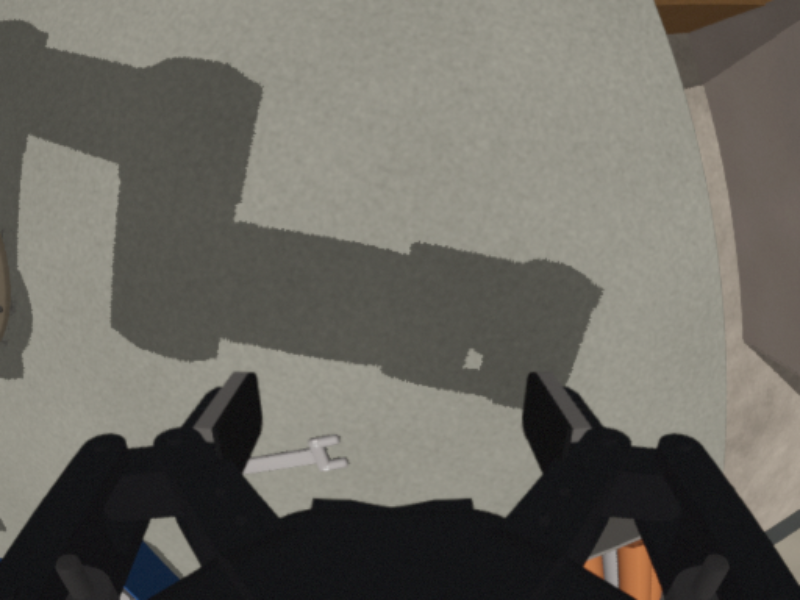

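Call:
step_arm([
  {"dx": -0.91,"dy": -0.18,"dz": -0.5,"wx": 0,"wy": 0,"wz": -0.78},
  {"dx": -0.89,"dy": -0.26,"dz": -0.5,"wx": 0,"wy": 0,"wz": -0.78},
  {"dx": -0.87,"dy": -0.33,"dz": -0.5,"wx": 0,"wy": 0,"wz": -0.78},
  {"dx": -0.84,"dy": -0.4,"dz": -0.5,"wx": 0,"wy": 0,"wz": -0.78},
  {"dx": -0.8,"dy": -0.47,"dz": -0.5,"wx": 0,"wy": 0,"wz": -0.78},
])

```text
time_s: 2.2
eef_pos: [276.6, 433.9, 319.4]
ee_rot: [0.0, -0.035, 0.999, 0.0]
force: [-0.2, 0.6, -0.6]
grip_width: 1.003
grip_force: 0.0
```

Call:
step_arm([
  {"dx": -0.76,"dy": -0.53,"dz": 0,"wx": 0,"wy": 0,"wz": -0.78},
  {"dx": -0.71,"dy": -0.59,"dz": 0,"wx": 0,"wy": 0,"wz": -0.78},
  {"dx": -0.66,"dy": -0.65,"dz": 0,"wx": 0,"wy": 0,"wz": -0.78},
  {"dx": -0.61,"dy": -0.7,"dz": 0,"wx": 0,"wy": 0,"wz": -0.78},
  {"dx": -0.55,"dy": -0.74,"dz": 0,"wx": 0,"wy": 0,"wz": -0.78},
])

```text
time_s: 2.7
eef_pos: [375.6, 374.0, 318.8]
ee_rot: [0.0, -0.236, 0.972, 0.0]
force: [-0.5, -0.6, -0.8]
grip_width: 0.998
grip_force: 0.0
```

```bash
python3 - <<'E'
from h import *
t=T(); c=eyes.capture("wrist"); cv2.imwrite("pics/w2.png",c["frame"])
for l in ["plate","plate_hole","stand","hook"]:
    for d in eyes.landmark_of("wrist",l)[:2]: print(l,round(d["p"],2),np.round(world(c,d["point"],t),1))
plan((494,303,320),145)
E
```

```text
plate 0.61 [489.4 306.2  58.8]
plate 0.28 [476.5  21.1  -2.1]
plate_hole 0.9 [494.6 306.  164.4]
stand 0.84 [494.6 303.7  -1. ]
from [374.4 374.8 318.8] yaw 117.1 rows 6 w [ 0.   -0.   -0.77]
0 {'dx': -0.49, 'dy': -0.79, 'dz': -0.01}
1 {'dx': -0.43, 'dy': -0.83, 'dz': -0.01}
2 {'dx': -0.36, 'dy': -0.86, 'dz': -0.01}
3 {'dx': -0.29, 'dy': -0.88, 'dz': -0.01}
4 {'dx': -0.21, 'dy': -0.9, 'dz': -0.0}
5 {'dx': -0.14, 'dy': -0.92, 'dz': -0.01}
```

Call:
step_arm([
  {"dx": -0.49,"dy": -0.79,"dz": 0,"wx": 0,"wy": 0,"wz": -0.9},
  {"dx": -0.43,"dy": -0.83,"dz": 0,"wx": 0,"wy": 0,"wz": -0.9},
  {"dx": -0.36,"dy": -0.86,"dz": 0,"wx": 0,"wy": 0,"wz": -0.9},
  {"dx": -0.29,"dy": -0.88,"dz": 0,"wx": 0,"wy": 0,"wz": -0.9},
  {"dx": -0.2,"dy": -0.9,"dz": 0,"wx": 0,"wy": 0,"wz": -0.9},
])

```text
time_s: 3.45
eef_pos: [475.9, 317.7, 318.9]
ee_rot: [0.0, -0.457, 0.889, 0.0]
force: [-0.3, 0.6, -0.5]
grip_width: 1.002
grip_force: 0.0
```

```bash
python3 - <<'E'
from h import *
t=T(); c=eyes.capture("wrist"); cv2.imwrite("pics/w3.png",cv2.resize(c["frame"],(800,600)))
print(c["fx"],c["fy"])
for l in ["plate","plate_hole","stand","hook"]:
    for d in eyes.landmark_of("wrist",l)[:2]: print(l,round(d["p"],2),np.round(world(c,d["point"],t),1))
plan((494,303,320),145)
E
```

```text
297.3186396354542 297.3186396354542
plate 0.58 [488.9 306.2  57.1]
plate_hole 0.79 [492.8 306.1 164.3]
stand 0.63 [494.6 302.5  -1.5]
stand 0.24 [475.2  17.5  -0.7]
hook 0.78 [500.5 301.5 161.1]
from [474.9 318.2 318.9] yaw 144.11 rows 1 w [ 0.    0.   -0.15]
0 {'dx': 0.05, 'dy': -0.98, 'dz': -0.04}
```

View pics/w3.png

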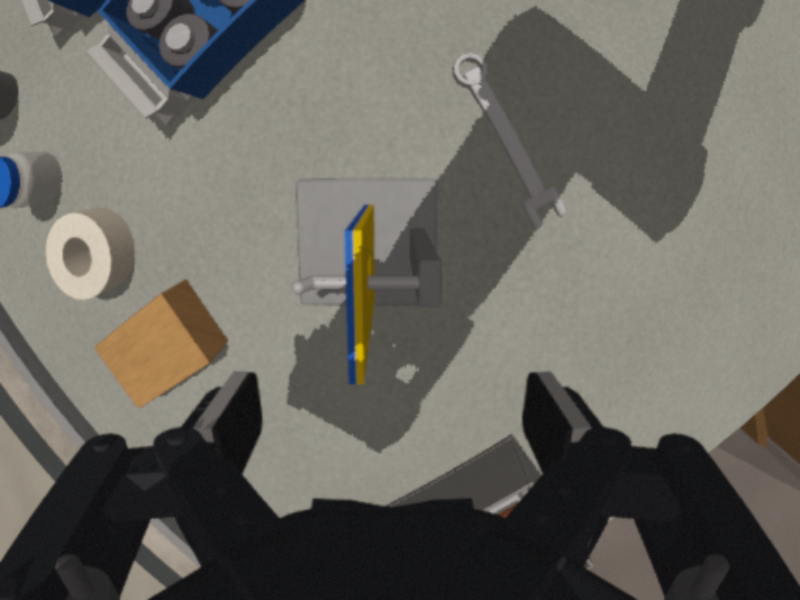

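```bash
cat >> h.py <<'E'
def pix(c,t,u,v,z):
    "wrist pixel (512x384) onto plane z"
    x=(u-c["cx"])/c["fx"]; y=(v-c["cy"])/c["fy"]; r=np.hypot(x,y)
    d=np.array([x/r*np.sin(r),y/r*np.sin(r),np.cos(r)]); M=np.array(c["tool_from_camera"])
    o=t[1]@M[:3,3]+t[0]; d=t[1]@M[:3,:3]@d; return o+d*(z-o[2])/d[2]
E
python3 - <<'E'
from h import *
t=T(); c=eyes.capture("wrist")
f=c["frame"]; cv2.imwrite("pics/w3c.png",cv2.resize(f[120:260,180:300],(686,800)[:2] if 0 else (510,595),interpolation=cv2.INTER_NEAREST))
P=[pix(c,t,u*.64,v*.64,219) for u,v in [(353.5,231),(356.5,383)]]
d=P[0]-P[1]; print(P,np.linalg.norm(d),sum(P)/2,np.degrees(np.arctan2(d[1],d[0])))
E
```

```text
[array([465.72604619, 275.06566373, 219.        ]), array([512.17580282, 338.87374346, 219.        ])] 78.92433673992247 [488.9509245  306.96970359 219.        ] -126.05313599060594
```

View pics/w3c.png

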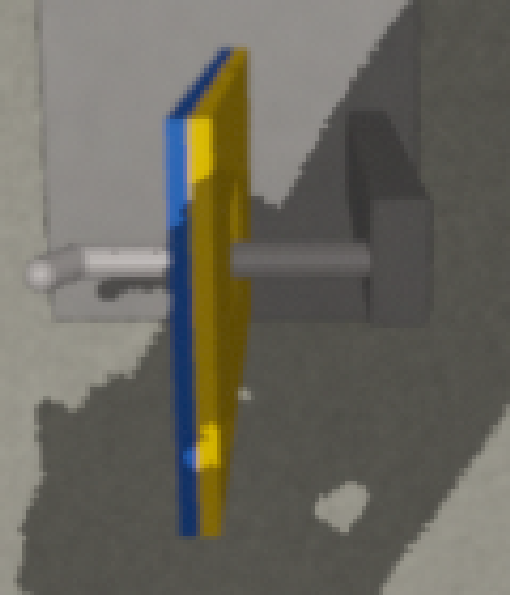

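```bash
python3 - <<'E'
from h import *
plan((490,306.3,211),144.2,5)
E
```

```text
from [474.9 318.3 319. ] yaw 144.14 rows 5 w [ 0.  0. -0.]
0 {'dx': 0.01, 'dy': -0.15, 'dz': 0.86}
1 {'dx': 0.01, 'dy': -0.16, 'dz': 0.87}
2 {'dx': 0.0, 'dy': -0.15, 'dz': 0.86}
3 {'dx': 0.01, 'dy': -0.16, 'dz': 0.87}
4 {'dx': 0.0, 'dy': -0.15, 'dz': 0.86}
```

Call:
step_arm([
  {"dx": 0.03,"dy": -0.38,"dz": 0.86,"wx": 0,"wy": 0,"wz": 0},
  {"dx": 0,"dy": -0.39,"dz": 0.86,"wx": 0,"wy": 0,"wz": 0},
  {"dx": 0,"dy": 0,"dz": 0.86,"wx": 0,"wy": 0,"wz": 0},
  {"dx": 0,"dy": 0,"dz": 0.86,"wx": 0,"wy": 0,"wz": 0},
  {"dx": 0,"dy": 0,"dz": 0.86,"wx": 0,"wy": 0,"wz": 0},
])

```text
time_s: 4.25
eef_pos: [490.2, 306.3, 210.8]
ee_rot: [0.0, -0.455, 0.89, 0.0]
force: [0.6, 0.2, -0.2]
grip_width: 1.0
grip_force: 0.0
```

Call:
step_arm([
  {"dx": 0,"dy": 0,"dz": 0,"wx": 0,"wy": 0,"wz": 0},
], fingers=40, squeeze=25)

```text
time_s: 4.35
eef_pos: [489.3, 305.8, 209.0]
ee_rot: [-0.002, -0.455, 0.89, 0.0]
force: [-0.4, 0.6, 0.3]
grip_width: 0.858
grip_force: 0.0
```

```bash
python3 - <<'E'
from h import *
t=T(); c=eyes.capture("wrist"); cv2.imwrite("pics/w4.png",cv2.resize(c["frame"],(800,600)))
s=ctrl.sense();print(s["grip_width"],s["force"])
plan((490,306.3,211),144.2,1)
E
```

```text
0.7772314632145638 [0.50499723 0.71949502 0.37743587]
from [490.1 306.  211. ] yaw 144.17 rows 1 w [ 0.01 -0.01 -0.  ]
0 {'dx': -0.01, 'dy': 0.01, 'dz': -0.0}
```

View pics/w4.png

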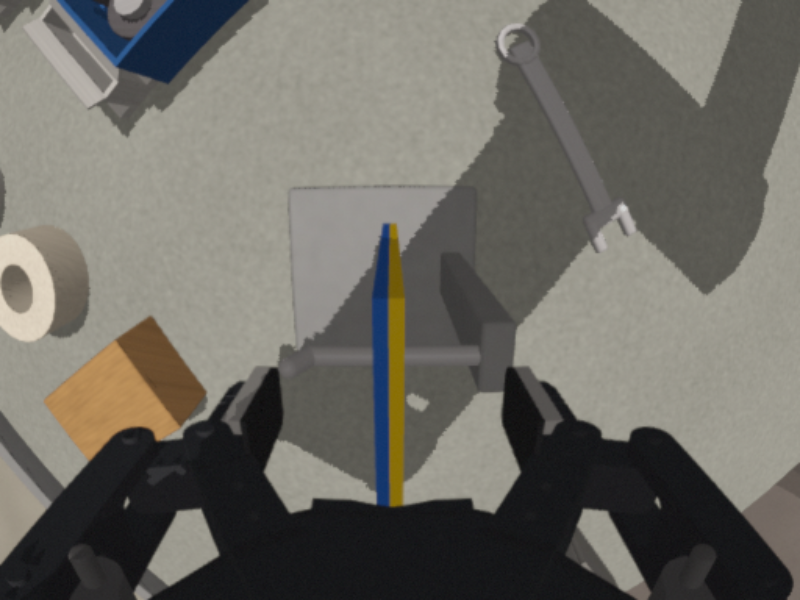

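The plate (x≈390) is centred between the pads (≈280 and ≈505), with the bar crossing below; closing.

Call:
step_arm([
  {"dx": 0,"dy": 0,"dz": 0,"wx": 0,"wy": 0,"wz": 0},
  {"dx": 0,"dy": 0,"dz": 0,"wx": 0,"wy": 0,"wz": 0},
  {"dx": 0,"dy": 0,"dz": 0,"wx": 0,"wy": 0,"wz": 0},
  {"dx": 0,"dy": 0,"dz": 0,"wx": 0,"wy": 0,"wz": 0},
  {"dx": 0,"dy": 0,"dz": 0,"wx": 0,"wy": 0,"wz": 0},
], fingers=0, squeeze=35)

```text
time_s: 4.9
eef_pos: [491.3, 305.6, 211.9]
ee_rot: [0.001, -0.455, 0.89, -0.0]
force: [-0.0, -0.8, 3.0]
grip_width: 0.09
grip_force: 37.4
```

Call:
step_arm([
  {"dx": 0,"dy": 0,"dz": 0,"wx": 0,"wy": 0,"wz": 0},
  {"dx": 0,"dy": 0,"dz": 0,"wx": 0,"wy": 0,"wz": 0},
  {"dx": 0,"dy": 0,"dz": 0,"wx": 0,"wy": 0,"wz": 0},
])

```text
time_s: 5.2
eef_pos: [491.3, 305.6, 211.9]
ee_rot: [0.001, -0.455, 0.89, -0.0]
force: [-0.8, -1.0, 4.9]
grip_width: 0.089
grip_force: 37.7
```

Call:
step_arm([
  {"dx": 0,"dy": 0,"dz": -0.1,"wx": 0,"wy": 0,"wz": 0},
  {"dx": 0,"dy": 0,"dz": -0.15,"wx": 0,"wy": 0,"wz": 0},
])

```text
time_s: 5.4
eef_pos: [490.7, 305.4, 216.9]
ee_rot: [-0.001, -0.455, 0.89, 0.0]
force: [0.5, 0.8, -1.7]
grip_width: 0.085
grip_force: 36.7
```

```bash
python3 - <<'E'
from h import *
s=ctrl.sense();print(s["grip_width"],s["grip_force"],s["force"],s["eef_pos"])
t=T(); c=eyes.capture("wrist"); cv2.imwrite("pics/w5.png",cv2.resize(c["frame"],(800,600)))
for cam in ["scene","top"]:
    c=eyes.capture(cam)
    for l in ["plate","plate_hole"]:
        for d in eyes.landmark_of(cam,l)[:1]: print(l,round(d["p"],2),np.round(world(c,d["point"],t),1))
E
```

```text
0.08512341379270852 36.68805241584778 [ 0.50642617  0.77303107 -1.6579184 ] [490.65708004 305.39741506 216.89144916]
plate 0.74 [495.3 299.6  66. ]
plate_hole 0.73 [490.9 302.6 165.9]
plate 0.55 [491.8 310.5  62.7]
plate_hole 0.15 [ 514.1 -145.    -3. ]
```

Call:
step_arm([
  {"dx": 0,"dy": 0,"dz": -0.3,"wx": 0,"wy": 0,"wz": 0},
  {"dx": 0,"dy": 0,"dz": -0.25,"wx": 0,"wy": 0,"wz": 0},
  {"dx": 0,"dy": 0,"dz": 0,"wx": 0,"wy": 0,"wz": 0},
])

```text
time_s: 6.05
eef_pos: [491.5, 305.7, 232.7]
ee_rot: [0.001, -0.455, 0.89, -0.0]
force: [0.8, -0.2, -1.6]
grip_width: 0.086
grip_force: 36.8
```

Call:
step_arm([
  {"dx": 0,"dy": -0.3,"dz": 0,"wx": 0,"wy": 0,"wz": 0},
  {"dx": 0,"dy": -0.5,"dz": 0,"wx": 0,"wy": 0,"wz": 0},
])

```text
time_s: 6.25
eef_pos: [507.5, 293.6, 231.3]
ee_rot: [-0.0, -0.456, 0.89, -0.0]
force: [0.1, -0.4, -2.4]
grip_width: 0.087
grip_force: 36.7
```

No contact force; continuing outward past the tip.

Call:
step_arm([
  {"dx": 0,"dy": -0.5,"dz": 0,"wx": 0,"wy": 0,"wz": 0},
  {"dx": 0,"dy": -0.6,"dz": 0,"wx": 0,"wy": 0,"wz": 0},
  {"dx": 0,"dy": -0.8,"dz": 0,"wx": 0,"wy": 0,"wz": 0},
  {"dx": 0,"dy": -0.8,"dz": -0.3,"wx": 0,"wy": 0,"wz": 0},
  {"dx": 0,"dy": 0,"dz": -0.8,"wx": 0,"wy": 0,"wz": 0},
])

```text
time_s: 6.75
eef_pos: [563.8, 251.7, 256.8]
ee_rot: [-0.002, -0.454, 0.891, 0.0]
force: [-0.5, 0.2, -1.9]
grip_width: 0.087
grip_force: 36.7
```

```bash
python3 - <<'E'
from h import *
s=ctrl.sense();print(s["grip_width"],s["grip_force"],s["force"],s["eef_pos"])
for cam in ["scene","top"]:
    c=eyes.capture(cam); 
    for l in ["plate","plate_hole","slot","bin_empty"]:
        for d in eyes.landmark_of(cam,l)[:1]: print(l,round(d["p"],2),np.round(world(c,d["point"]),1))
plan((560,-180,330),7.5)
E
```

```text
0.08731338549435363 36.696290373802185 [-0.47262766  0.20032258 -1.86379283] [563.77426796 251.65197738 256.81189503]
plate 0.78 [566.2 244.9 104.2]
plate_hole 0.58 [562.5 247.8 207.1]
slot 0.6 [ 586.5 -298.8   14. ]
bin_empty 0.82 [ 5.008e+02 -3.102e+02  3.000e-01]
plate 0.45 [562.7 258.8 102.1]
slot 0.72 [ 584.5 -294.    13.3]
bin_empty 0.62 [ 492.4 -303.7   -2. ]
from [561.7 254.4 258.3] yaw 144.18 rows 23 w [-0.   -0.    0.99]
0 {'dx': 0.61, 'dy': -0.44, 'dz': -0.12}
1 {'dx': 0.57, 'dy': -0.5, 'dz': -0.12}
2 {'dx': 0.51, 'dy': -0.56, 'dz': -0.12}
3 {'dx': 0.45, 'dy': -0.61, 'dz': -0.13}
4 {'dx': 0.39, 'dy': -0.65, 'dz': -0.12}
5 {'dx': 0.32, 'dy': -0.69, 'dz': -0.13}
6 {'dx': 0.24, 'dy': -0.71, 'dz': -0.12}
7 {'dx': 0.17, 'dy': -0.74, 'dz': -0.13}
8 {'dx': 0.09, 'dy': -0.75, 'dz': -0.12}
9 {'dx': 0.01, 'dy': -0.75, 'dz': -0.13}
10 {'dx': -0.07, 'dy': -0.75, 'dz': -0.12}
11 {'dx': -0.14, 'dy': -0.74, 'dz': -0.13}
12 {'dx': -0.22, 'dy': -0.72, 'dz': -0.12}
13 {'dx': -0.29, 'dy': -0.7, 'dz': -0.13}
14 {'dx': -0.36, 'dy': -0.66, 'dz': -0.12}
15 {'dx': -0.43, 'dy': -0.62, 'dz': -0.13}
16 {'dx': -0.49, 'dy': -0.57, 'dz': -0.12}
17 {'dx': -0.55, 'dy': -0.52, 'dz': -0.13}
18 {'dx': -0.6, 'dy': -0.46, 'dz': -0.12}
19 {'dx': -0.65, 'dy': -0.4, 'dz': -0.13}
20 {'dx': -0.68, 'dy': -0.33, 'dz': -0.12}
21 {'dx': -0.71, 'dy': -0.25, 'dz': -0.13}
22 {'dx': -0.74, 'dy': -0.18, 'dz': -0.12}
```

Call:
step_arm([
  {"dx": 0.61,"dy": -0.44,"dz": -0.4,"wx": 0,"wy": 0,"wz": 0.99},
  {"dx": 0.57,"dy": -0.5,"dz": -0.4,"wx": 0,"wy": 0,"wz": 0.99},
  {"dx": 0.51,"dy": -0.56,"dz": -0.4,"wx": 0,"wy": 0,"wz": 0.99},
  {"dx": 0.45,"dy": -0.61,"dz": -0.4,"wx": 0,"wy": 0,"wz": 0.99},
  {"dx": 0.39,"dy": -0.65,"dz": -0.4,"wx": 0,"wy": 0,"wz": 0.99},
])

```text
time_s: 7.75
eef_pos: [561.4, 159.1, 309.0]
ee_rot: [-0.0, -0.21, 0.978, -0.0]
force: [-0.0, 0.5, -1.9]
grip_width: 0.082
grip_force: 36.7
```

Call:
step_arm([
  {"dx": 0.32,"dy": -0.69,"dz": -0.4,"wx": 0,"wy": 0,"wz": 0.99},
  {"dx": 0.24,"dy": -0.71,"dz": -0.4,"wx": 0,"wy": 0,"wz": 0.99},
  {"dx": 0.17,"dy": -0.74,"dz": 0,"wx": 0,"wy": 0,"wz": 0.99},
  {"dx": 0.09,"dy": -0.75,"dz": 0,"wx": 0,"wy": 0,"wz": 0.99},
  {"dx": 0.01,"dy": -0.75,"dz": 0,"wx": 0,"wy": 0,"wz": 0.99},
])

```text
time_s: 8.25
eef_pos: [561.0, 64.7, 328.7]
ee_rot: [-0.0, 0.048, 0.999, -0.0]
force: [0.5, -1.1, -1.7]
grip_width: 0.089
grip_force: 36.7
```

Call:
step_arm([
  {"dx": -0.07,"dy": -0.75,"dz": 0,"wx": 0,"wy": 0,"wz": 0.99},
  {"dx": -0.14,"dy": -0.74,"dz": 0,"wx": 0,"wy": 0,"wz": 0.99},
  {"dx": -0.22,"dy": -0.72,"dz": 0,"wx": 0,"wy": 0,"wz": 0.99},
  {"dx": -0.29,"dy": -0.7,"dz": 0,"wx": 0,"wy": 0,"wz": 0.99},
  {"dx": -0.36,"dy": -0.66,"dz": 0,"wx": 0,"wy": 0,"wz": 0.99},
])

```text
time_s: 8.75
eef_pos: [560.6, -29.5, 328.6]
ee_rot: [-0.0, 0.302, 0.953, -0.0]
force: [0.8, 0.0, -1.1]
grip_width: 0.087
grip_force: 36.7
```

Call:
step_arm([
  {"dx": -0.43,"dy": -0.62,"dz": 0,"wx": 0,"wy": 0,"wz": 0.99},
  {"dx": -0.49,"dy": -0.57,"dz": 0,"wx": 0,"wy": 0,"wz": 0.99},
  {"dx": -0.55,"dy": -0.52,"dz": 0,"wx": 0,"wy": 0,"wz": 0.99},
  {"dx": -0.6,"dy": -0.46,"dz": 0,"wx": 0,"wy": 0,"wz": 0.99},
  {"dx": -0.65,"dy": -0.4,"dz": 0,"wx": 0,"wy": 0,"wz": 0.99},
])

```text
time_s: 9.25
eef_pos: [560.2, -124.1, 328.6]
ee_rot: [-0.0, 0.536, 0.844, -0.0]
force: [0.4, 0.2, -1.4]
grip_width: 0.089
grip_force: 36.7
```

Call:
step_arm([
  {"dx": -0.68,"dy": -0.33,"dz": 0,"wx": 0,"wy": 0,"wz": 0.99},
  {"dx": -0.71,"dy": -0.25,"dz": 0,"wx": 0,"wy": 0,"wz": 0.99},
  {"dx": -0.74,"dy": -0.18,"dz": 0,"wx": 0,"wy": 0,"wz": 0.99},
  {"dx": 0,"dy": 0,"dz": 0,"wx": 0,"wy": 0,"wz": 0},
])

```text
time_s: 9.65
eef_pos: [559.9, -182.0, 328.2]
ee_rot: [-0.0, 0.661, 0.751, -0.0]
force: [0.0, 0.7, -2.1]
grip_width: 0.087
grip_force: 36.7
```

```bash
python3 - <<'E'
from h import *
s=ctrl.sense();print(s["time_s"],s["grip_force"],s["force"],s["joints"])
t=T(); c=eyes.capture("wrist"); cv2.imwrite("pics/w6.png",cv2.resize(c["frame"],(800,600)))
for l in ["plate","slot","bin_empty","slot_front"]:
    for d in eyes.landmark_of("wrist",l)[:2]: print(l,round(d["p"],2),np.round(world(c,d["point"],t),1))
plan((584,-295,270),7.5)
E
```

```text
9.65 36.69633686542511 [ 7.18624786e-05  7.12607661e-01 -2.12865424e+00] [-5.12936638e-01  4.22955935e-01  1.15793527e+00 -4.80795323e-04
  1.56124224e+00 -6.40564856e-01]
plate 0.84 [ 558.7 -179.2  174.2]
slot 0.66 [ 582.6 -294.9   12.2]
bin_empty 0.91 [ 498.8 -303.     1.7]
from [ 560.2 -179.3  328.9] yaw 7.66 rows 6 w [ 0. -0.  0.]
0 {'dx': -0.79, 'dy': 0.05, 'dz': 0.39}
1 {'dx': -0.78, 'dy': 0.06, 'dz': 0.39}
2 {'dx': -0.79, 'dy': 0.05, 'dz': 0.39}
3 {'dx': -0.78, 'dy': 0.06, 'dz': 0.39}
4 {'dx': -0.79, 'dy': 0.05, 'dz': 0.4}
5 {'dx': -0.78, 'dy': 0.06, 'dz': 0.39}
```

View pics/w6.png

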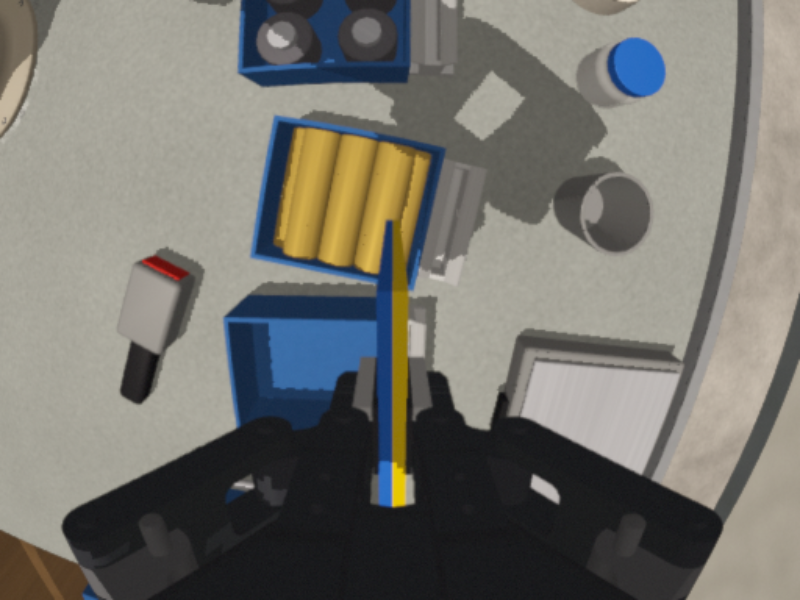

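```bash
python3 - <<'E'
from h import *
plan((515,-325,329),7.6)
E
```

```text
from [ 560.2 -179.3  328.9] yaw 7.66 rows 7 w [ 0. -0.  0.]
0 {'dx': -0.79, 'dy': -0.37, 'dz': -0.0}
1 {'dx': -0.79, 'dy': -0.37, 'dz': -0.0}
2 {'dx': -0.79, 'dy': -0.37, 'dz': -0.0}
3 {'dx': -0.79, 'dy': -0.36, 'dz': -0.0}
4 {'dx': -0.79, 'dy': -0.37, 'dz': -0.0}
5 {'dx': -0.79, 'dy': -0.36, 'dz': -0.0}
6 {'dx': -0.79, 'dy': -0.37, 'dz': -0.01}
```

Call:
step_arm([
  {"dx": -0.79,"dy": -0.37,"dz": 0,"wx": 0,"wy": 0,"wz": 0},
  {"dx": -0.79,"dy": -0.37,"dz": 0,"wx": 0,"wy": 0,"wz": 0},
  {"dx": -0.79,"dy": -0.37,"dz": 0,"wx": 0,"wy": 0,"wz": 0},
  {"dx": -0.79,"dy": -0.37,"dz": 0,"wx": 0,"wy": 0,"wz": 0},
  {"dx": -0.79,"dy": -0.37,"dz": 0,"wx": 0,"wy": 0,"wz": 0},
])

```text
time_s: 10.4
eef_pos: [527.1, -284.2, 329.0]
ee_rot: [0.0, 0.658, 0.753, 0.0]
force: [0.3, -0.2, -1.9]
grip_width: 0.085
grip_force: 36.7
```

Call:
step_arm([
  {"dx": -0.79,"dy": -0.37,"dz": 0,"wx": 0,"wy": 0,"wz": 0},
  {"dx": -0.79,"dy": -0.37,"dz": 0,"wx": 0,"wy": 0,"wz": 0},
  {"dx": 0,"dy": 0,"dz": 0,"wx": 0,"wy": 0,"wz": 0},
  {"dx": 0,"dy": 0,"dz": 0,"wx": 0,"wy": 0,"wz": 0},
])

```text
time_s: 10.8
eef_pos: [514.2, -325.2, 328.8]
ee_rot: [-0.0, 0.659, 0.752, 0.0]
force: [0.2, -0.5, -2.3]
grip_width: 0.089
grip_force: 36.7
```

```bash
python3 - <<'E'
from h import *
import pickle
t=T(); c=eyes.capture("wrist"); pickle.dump((t,c),open("v.pkl","wb")); f=c["frame"]
for l in ["plate","slot","bin_empty"]:
    for d in eyes.landmark_of("wrist",l)[:2]:
        p=d["point"]; print(l,round(d["p"],2),np.round(world(c,p,t),1)); 
        if l=="slot":
            th=np.arctan2(np.hypot(p[0],p[1]),p[2]); k=th/np.hypot(p[0],p[1])*c["fx"]; u,v=int(p[0]*k+c["cx"]),int(p[1]*k+c["cy"]); print(u,v)
u0,v0=250,100
cv2.imwrite("pics/w7.png",cv2.resize(f[v0:v0+150,u0:u0+200],(800,600),interpolation=cv2.INTER_NEAREST)); print(t[0])
E
```

```text
plate 0.61 [ 516.1 -324.4  172.6]
slot 0.6 [ 587.6 -294.     9.5]
301 141
bin_empty 0.67 [ 495.9 -305.4    1.3]
[ 514.20243714 -325.18582002  328.78928341]
```

View pics/w7.png

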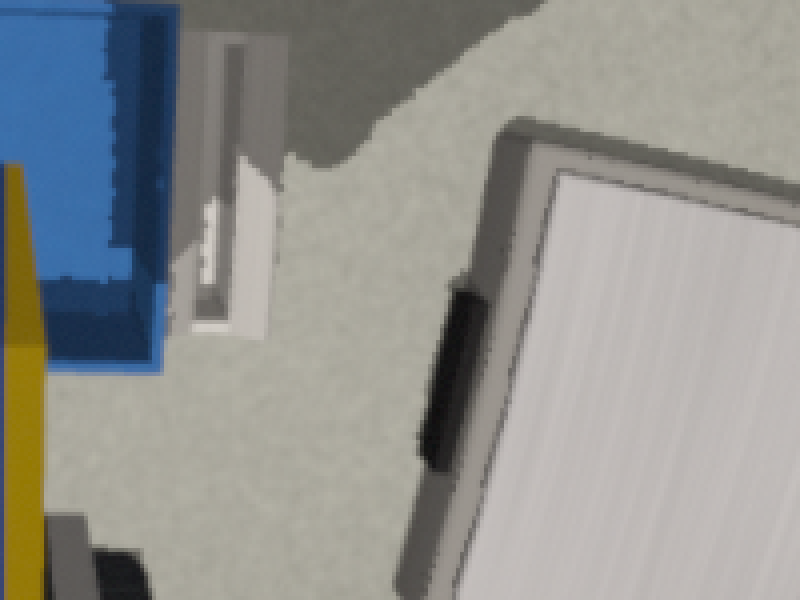

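```bash
python3 - <<'E'
from h import *
import pickle
t,c=pickle.load(open("v.pkl","rb"))
for z,q in [(58,[(288,36),(266,340),(181,32),(167,335)]),(48,[(244,42),(230,321),(206,36),(193,321)]),(75,[(178,5),(163,373)])]:
    P=[pix(c,t,250+u/4,100+v/4,z) for u,v in q]
    for i in range(0,len(P),2):
        d=P[i]-P[i+1]; print(z,P[i].round(1),P[i+1].round(1),np.linalg.norm(d).round(1),"yaw",(np.degrees(np.arctan2(d[1],d[0]))-90).round(2))
    print("mean",np.mean(P,0).round(1))
E
```

```text
58 [ 598.2 -241.9   58. ] [ 608.7 -344.9   58. ] 103.5 yaw 5.84
58 [ 562.7 -246.6   58. ] [ 574.2 -347.9   58. ] 101.9 yaw 6.48
mean [ 585.9 -295.3   58. ]
48 [ 585.8 -246.2   48. ] [ 597.2 -342.2   48. ] 96.7 yaw 6.76
48 [ 572.7 -246.4   48. ] [ 584.2 -344.    48. ] 98.3 yaw 6.7
mean [ 585.  -294.7   48. ]
75 [ 558.  -238.8   75. ] [ 572.  -356.7   75. ] 118.7 yaw 6.79
mean [ 565.  -297.7   75. ]
```

```bash
python3 - <<'E'
from h import *
plan((584.6,-294.9,225),6.7,5)
E
```

```text
from [ 514.4 -324.8  329. ] yaw 7.63 rows 5 w [0.   0.   0.03]
0 {'dx': 0.16, 'dy': 0.59, 'dz': 0.83}
1 {'dx': 0.17, 'dy': 0.59, 'dz': 0.83}
2 {'dx': 0.17, 'dy': 0.59, 'dz': 0.83}
3 {'dx': 0.17, 'dy': 0.58, 'dz': 0.84}
4 {'dx': 0.16, 'dy': 0.58, 'dz': 0.83}
```

Call:
step_arm([
  {"dx": 0.2,"dy": 0.74,"dz": 0.4,"wx": 0,"wy": 0,"wz": 0.05},
  {"dx": 0.2,"dy": 0.74,"dz": 0.6,"wx": 0,"wy": 0,"wz": 0.05},
  {"dx": 0.21,"dy": 0.73,"dz": 0.8,"wx": 0,"wy": 0,"wz": 0.05},
  {"dx": 0.22,"dy": 0.72,"dz": 1,"wx": 0,"wy": 0,"wz": 0},
  {"dx": 0,"dy": 0,"dz": 1,"wx": 0,"wy": 0,"wz": 0},
])

```text
time_s: 11.5
eef_pos: [585.9, -294.2, 232.6]
ee_rot: [0.0, 0.664, 0.748, 0.0]
force: [0.5, -0.4, -2.9]
grip_width: 0.088
grip_force: 36.7
```

Call:
step_arm([
  {"dx": 0,"dy": 0,"dz": 0.3,"wx": 0,"wy": 0,"wz": 0},
  {"dx": 0,"dy": 0,"dz": 0,"wx": 0,"wy": 0,"wz": 0},
  {"dx": 0,"dy": 0,"dz": 0,"wx": 0,"wy": 0,"wz": 0},
])

```text
time_s: 11.8
eef_pos: [584.4, -296.4, 228.0]
ee_rot: [0.001, 0.665, 0.747, 0.0]
force: [0.5, -0.1, -1.2]
grip_width: 0.088
grip_force: 36.7
```

```bash
python3 - <<'E'
from h import *
t=T(); c=eyes.capture("wrist"); a=c["frame"]
for l in ["plate","slot"]:
    for d in eyes.landmark_of("wrist",l)[:1]: print(l,round(d["p"],2),np.round(world(c,d["point"],t),1))
c=eyes.capture("scene"); b=c["frame"]
for l in ["plate","slot"]:
    for d in eyes.landmark_of("scene",l)[:1]: print(l,round(d["p"],2),np.round(world(c,d["point"],t),1))
cv2.imwrite("pics/w8.png",np.hstack([cv2.resize(a[100:340,156:346],(400,505)),cv2.resize(b[100:220,105:200],(400,505),interpolation=cv2.INTER_CUBIC)]))
plan((584.6,-294.9,200),6.7,2)
E
```

```text
plate 0.81 [ 586.  -296.7   70.2]
slot 0.91 [ 583.6 -292.2   12.9]
plate 0.75 [ 586.9 -298.9   76.5]
slot 0.94 [ 584.1 -295.8   17. ]
from [ 584.2 -296.3  227. ] yaw 6.63 rows 2 w [ 0.    0.   -0.01]
0 {'dx': 0.03, 'dy': 0.01, 'dz': 0.54}
1 {'dx': 0.02, 'dy': 0.01, 'dz': 0.54}
```

View pics/w8.png

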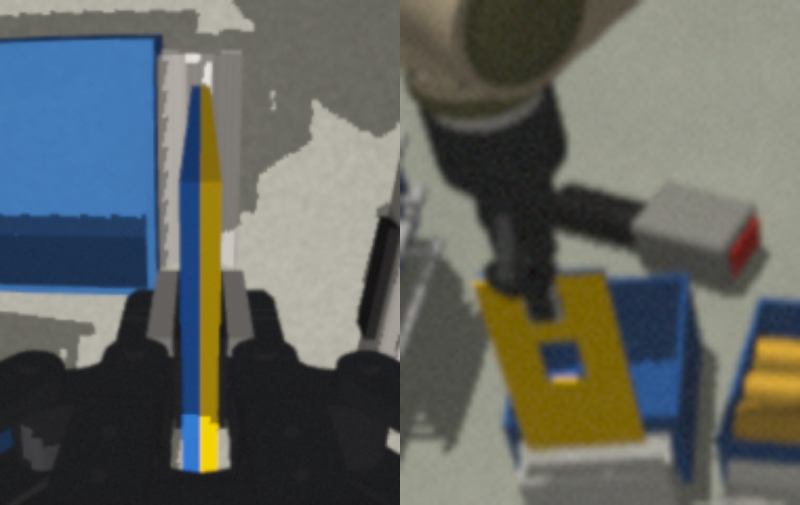

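Plate (x≈200) lies centred over the slot (lips 162–241), yellow to the aisle. Lowering gently.

Call:
step_arm([
  {"dx": 0.05,"dy": 0.02,"dz": 0.3,"wx": 0,"wy": 0,"wz": 0},
  {"dx": 0,"dy": 0,"dz": 0.3,"wx": 0,"wy": 0,"wz": 0},
  {"dx": 0,"dy": 0,"dz": 0.3,"wx": 0,"wy": 0,"wz": 0},
  {"dx": 0,"dy": 0,"dz": 0.2,"wx": 0,"wy": 0,"wz": 0},
])

```text
time_s: 12.5
eef_pos: [584.3, -294.7, 197.5]
ee_rot: [-0.001, 0.665, 0.747, -0.0]
force: [0.6, 0.0, -2.4]
grip_width: 0.089
grip_force: 36.7
```

Call:
step_arm([
  {"dx": 0,"dy": 0,"dz": 0.2,"wx": 0,"wy": 0,"wz": 0},
  {"dx": 0,"dy": 0,"dz": 0.2,"wx": 0,"wy": 0,"wz": 0},
  {"dx": 0,"dy": 0,"dz": 0,"wx": 0,"wy": 0,"wz": 0},
])

```text
time_s: 12.8
eef_pos: [584.3, -294.7, 188.0]
ee_rot: [-0.001, 0.665, 0.747, -0.0]
force: [0.1, 0.0, -1.7]
grip_width: 0.085
grip_force: 36.6
```

Call:
step_arm([
  {"dx": 0,"dy": 0,"dz": 0.2,"wx": 0,"wy": 0,"wz": 0},
  {"dx": 0,"dy": 0,"dz": 0.2,"wx": 0,"wy": 0,"wz": 0},
  {"dx": 0,"dy": 0,"dz": 0.2,"wx": 0,"wy": 0,"wz": 0},
  {"dx": 0,"dy": 0,"dz": 0.12,"wx": 0,"wy": 0,"wz": 0},
])

```text
time_s: 13.2
eef_pos: [584.4, -294.7, 170.1]
ee_rot: [-0.0, 0.665, 0.747, -0.0]
force: [0.6, 0.3, -2.2]
grip_width: 0.088
grip_force: 36.7
```

Call:
step_arm([
  {"dx": 0,"dy": 0,"dz": 0.08,"wx": 0,"wy": 0,"wz": 0},
  {"dx": 0,"dy": 0,"dz": 0.08,"wx": 0,"wy": 0,"wz": 0},
  {"dx": 0,"dy": 0,"dz": 0,"wx": 0,"wy": 0,"wz": 0},
])

```text
time_s: 13.5
eef_pos: [584.5, -294.8, 166.6]
ee_rot: [-0.0, 0.665, 0.747, -0.0]
force: [0.2, 0.4, -1.7]
grip_width: 0.087
grip_force: 36.7
```

Call:
step_arm([
  {"dx": 0,"dy": 0,"dz": 0.04,"wx": 0,"wy": 0,"wz": 0},
  {"dx": 0,"dy": 0,"dz": 0.04,"wx": 0,"wy": 0,"wz": 0},
  {"dx": 0,"dy": 0,"dz": 0,"wx": 0,"wy": 0,"wz": 0},
])

```text
time_s: 13.8
eef_pos: [584.7, -294.9, 165.2]
ee_rot: [0.0, 0.665, 0.747, 0.0]
force: [0.5, 1.1, -0.2]
grip_width: 0.085
grip_force: 37.0
```

Call:
step_arm([
  {"dx": 0,"dy": 0,"dz": 0.04,"wx": 0,"wy": 0,"wz": 0},
  {"dx": 0,"dy": 0,"dz": 0,"wx": 0,"wy": 0,"wz": 0},
])

```text
time_s: 14.0
eef_pos: [584.8, -294.9, 165.1]
ee_rot: [0.001, 0.665, 0.747, 0.0]
force: [-1.1, 1.9, 6.2]
grip_width: 0.085
grip_force: 38.0
```

Floor contact felt (+6 N at the expected height); releasing.

Call:
step_arm([
  {"dx": 0,"dy": 0,"dz": 0,"wx": 0,"wy": 0,"wz": 0},
  {"dx": 0,"dy": 0,"dz": 0,"wx": 0,"wy": 0,"wz": 0},
  {"dx": 0,"dy": 0,"dz": 0,"wx": 0,"wy": 0,"wz": 0},
  {"dx": 0,"dy": 0,"dz": 0,"wx": 0,"wy": 0,"wz": 0},
], fingers=60)

```text
time_s: 14.4
eef_pos: [584.5, -294.8, 163.7]
ee_rot: [-0.0, 0.665, 0.747, -0.0]
force: [-0.8, -0.0, 0.2]
grip_width: 0.701
grip_force: 0.0
```

Call:
step_arm([
  {"dx": 0,"dy": 0,"dz": -0.4,"wx": 0,"wy": 0,"wz": 0},
  {"dx": 0,"dy": 0,"dz": -0.8,"wx": 0,"wy": 0,"wz": 0},
  {"dx": 0,"dy": 0,"dz": -1,"wx": 0,"wy": 0,"wz": 0},
  {"dx": 0,"dy": 0,"dz": -1,"wx": 0,"wy": 0,"wz": 0},
  {"dx": 0,"dy": 0,"dz": -1,"wx": 0,"wy": 0,"wz": 0},
])

```text
time_s: 14.9
eef_pos: [584.5, -294.7, 270.7]
ee_rot: [0.0, 0.665, 0.747, 0.0]
force: [0.3, -0.4, 0.7]
grip_width: 0.704
grip_force: 0.0
```

Call:
step_arm([
  {"dx": 0,"dy": 0,"dz": -0.5,"wx": 0,"wy": 0,"wz": 0},
  {"dx": 0,"dy": 0,"dz": 0,"wx": 0,"wy": 0,"wz": 0},
  {"dx": 0,"dy": 0,"dz": 0,"wx": 0,"wy": 0,"wz": 0},
  {"dx": 0,"dy": 0,"dz": 0,"wx": 0,"wy": 0,"wz": 0},
])

```text
time_s: 15.3
eef_pos: [584.3, -294.6, 279.7]
ee_rot: [-0.001, 0.665, 0.747, -0.0]
force: [-0.6, -0.3, -0.8]
grip_width: 0.706
grip_force: 0.0
```

```bash
python3 - <<'E'
from h import *
t=T(); ims=[]
for cam in ["wrist","scene","top"]:
    c=eyes.capture(cam); ims.append(c["frame"])
    for l in ["plate","plate_hole","slot"]:
        for d in eyes.landmark_of(cam,l)[:1]: print(cam,l,round(d["p"],2),np.round(world(c,d["point"],t),1))
cv2.imwrite("pics/w9.png",np.hstack([cv2.resize(ims[0][60:384,130:386],(400,506)),cv2.resize(ims[1][100:220,105:200],(400,506),interpolation=cv2.INTER_CUBIC)]))
E
```

```text
wrist slot 0.86 [ 582.6 -295.9   11.8]
scene plate 0.71 [ 590.1 -299.5   13.6]
scene plate_hole 0.85 [ 584.8 -297.3  118. ]
scene slot 0.89 [ 585.2 -297.9   15.6]
top plate 0.5 [ 588.8 -289.9   11.3]
top plate_hole 0.27 [ 7.436e+02 -1.164e+02  4.000e-01]
```

View pics/w9.png

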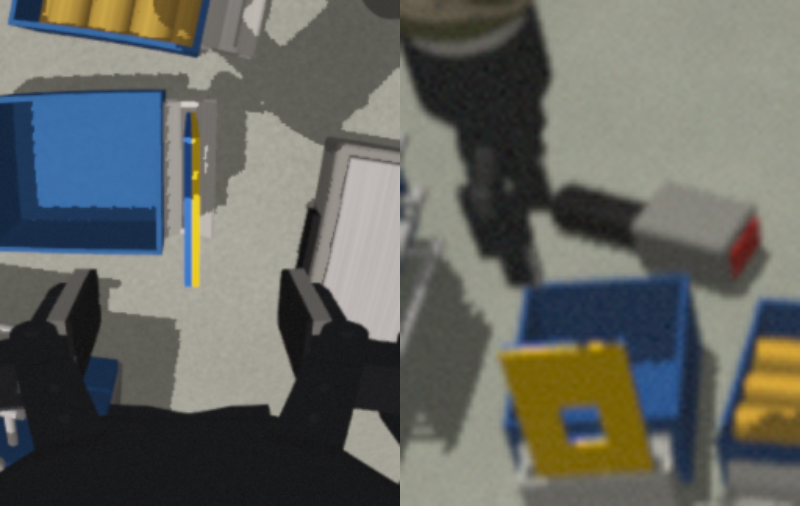

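The plate stands nearly upright in the slot (wrist view x≈192), yellow to the aisle, and the gripper is clear of it.

```bash
python3 -c "
from rig import finish_job
print(finish_job())"
```

```text
the job is handed in; nothing more can be done
None
```

The plate is off its hook and standing released in the empty bin's slot, yellow face to the aisle; the last pictures and position estimates agree, and the job is handed in (no verdict was returned).

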